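Clear the foam packing waste into the bench bin

TASK

Two loose chunks of white foam packing, a channel-shaped one and an L-shaped one, were left on the bench after unpacking. Put both of them into the round grey waste bin on the bench, leaving the bin standing upright. The small closed card box of seals among them is not waste: leave it where it is.

Things in the scene. Friction and masses are not known exactly. Their poses are not given: they have to be found in the camera images.
- channel_mid (a point): Centre of the foam channel block, half-way up (18 mm above its underside). Off-white rigid foam, 80 mm long (x) by 46 mm wide (y) by 36 mm high, about 25 g, lying flat on the bench with an open groove 22 mm wide along its top; one of the two side walls is 18 mm shorter, snapped off at the +x end. z is up. Grip it across y (46 mm) at this point.
- corner_leg (a point): Grip point on the L-shaped foam corner block, half-way up (16 mm above its underside), on the middle line of its long leg. Off-white rigid foam, 32 mm high, about 25 g, lying flat on the bench. The long leg runs along x from 26 mm behind this point (-x) to 54 mm ahead of it (+x) and is 32 mm wide (y); at the +x end a short leg, 28 mm wide along x, sticks out 28 mm beyond the long leg's side towards +y. z is up. Grip the long leg across y (32 mm) at this point.
- bench_bin: Round open waste bin of plain grey plastic standing loose on the bench, 0.7 kg; origin at the centre of its underside, z up. 120 mm high, 180 mm across at the foot, 220 mm across at the rim, walls 4 mm, inner floor 5 mm above the bench.
- oring_box: Small closed plain card box of seals, a smooth brick 32 x 52 x 20 mm (x, y, z), standing loose on the bench near the foam chunks; origin at the centre of its underside. Not waste: it stays.
There are look-alikes about, which are no part of the job. Leave any brown look-alike of the part that bears corner_leg alone.

How it is judged (in metres and radians):
At the end, for the whole second after the job is handed in: The centres of both foam chunks (the two listed points) lie inside the bin: within 96 mm of its axis and less than 115 mm above its underside, so below the rim; the bin stands on the bench, tilted less than 10 degrees and at rest (horizontal distance between each of channel_mid, corner_leg and bench_bin below 0.096 m and z of each of channel_mid, corner_leg in the frame of bench_bin below 0.115 m and angle between bench_bin's own z axis and vertical below 0.17 rad and height (world z) of bench_bin between -0.02 and 0.02 m and linear speed of bench_bin below 0.03 m/s); the robot touches nothing.
It fails at once if the card box of seals was moved by more than 30 mm (distance of oring_box from where it was at the start of the episode above 0.03 m).
It also fails if it takes over 51 s, if anything falls off the work surface, if the arm or the gripper's body presses on something with over 40 N, if the wrist force passes 120 N, or if a joint passes its speed limit or range.

ROBOT

A 6-joint arm with a two-finger parallel gripper is mounted at the origin on a cart in front of the work surface, level with it; the furniture and walls round the work are solid. World frame = base frame: x ahead of the robot, y to its left, z up, the work surface at z = 0. Lengths are in m, angles in degrees, forces in N, time in s.
With the tool pointing down it reaches from about 0.35 to 0.875 m from the base axis. Payload 4.2 kg.
Tool frame: the origin (TCP) lies on the front face of the gripper's body, between the roots of the fingers; the fingertips stand 70 mm ahead of it and the grasp point (between the pads) lies 51 mm ahead of it (r.nose_length is the distance from the TCP to the fingertips, in m); z points along the fingers, y is the direction in which the jaws open and shut (so a half turn about z gives the same grasp; the last joint's range is limited). The gripper opens to 87 mm and grips with 3 to 60 N. Pads are 19 mm wide; open, the fingers measure 117 mm over their backs; the gripper's body (75 mm by 190 mm) begins 51 mm behind the grasp point.
Start: joints at [85.921, 22.042, 0.453, 0, -68.411, -14.817], TCP at [0.202, 0.591, 0.292] pointing down, gripper open.
Joint ranges: [-179.83, 179.83], [-69.29, 118.12], [-61.27, 80.66], [-181.25, 117.63], [-171.15, -9.14], [-177.46, 177.46]. Speed limits (degrees/s): [159.86, 159.86, 180, 180, 180, 180].

INTERFACE

Orientations are given as a 3x3 rotation matrix whose columns are the frame's x, y, z axes.
In Python, from station import telemetry, capture, order, r gives the robot as it stands.
- The arm moves only by the tool drive_tool, never from a script. Its argument "series" is a list of rows, each a list of 4 numbers: the shift along the tool's x, y, z as a fraction of full scale, then the turn about the tool's z as a fraction of full scale. In form: [[dx, dy, dz, turn], ...]. A call has 1 to 10 rows; each row is the pose to reach, as a shift and turn from the pose commanded when the call began, along the tool's axes at that moment; what a row does not reach only later rows make up. Full scale, the value 1, is 0.12 m for a shift and 2 rad for a turn. A row lasts 1/8 s, in which the tool goes at most 62.5 mm and 10.7 degrees, less where a joint would pass 70% of its speed; a pose out of reach is approached as far as the arm can. A call with a number of a shift or a turn outside -1 to 1 is refused whole. A call with a gripper value outside its range is refused whole. "fingers" is the finger opening in mm, from 0 to 87, set as the call begins (left out, the last holds). The fingers move at their own pace and stop on an object; the grip force is fixed at half the most. Time passes only in rows, so rows that repeat a pose let the fingers close. It gives the time, the measured TCP pose, the force and the opening at its end, in the units of the state.
- telemetry.sense(): the state, without advancing time (a new reading comes with each control period).
- capture(name): name is "scene" or "side" or "wrist"; returns a dict with "color" (384x512x3 uint8, blue, green, red), "fx", "fy", "cx", "cy" (pixels), "k1" (the pictures are not rectified: a ray, as slopes to the right and down, at radius r is drawn at 1 + k1 r^2 times it, then the intrinsics apply), "eye" and "attitude" of the camera in the world; the wrist camera has in their place "mount" (4x4, takes a point from camera to tool coordinates, whose origin is the TCP and whose axes are the flange's). Camera axes: x right, y up, looking along -z (the intrinsics and any distortion apply to the point x, -y, -z); pixel columns grow to the right and rows downward; lengths in m; the calibration is good to about 2 mm. A picture is of the moment at which its call begins: read the wrist's pose just before it. There is no depth.
- order.finish_job(): hands the job in, once; it reports no verdict.
The state is a dict: "time_s": time; "joints": joint angles; "joint_velocities": joint speeds; "effort": joint torques, N m; "tcp_pos": TCP position; "ee_rot": TCP orientation; "wrist_force": force on the tool from outside, world axes, zero at the start; "moment": the same for the moment, N m; "gripper_width": opening from 0.0 (shut) to 1.0 (fully open).
Only numpy, scipy, OpenCV 4.12 (cv2) and the standard library are available. Lean on these libraries where they do the work, as an engineer would, in place of code of your own. Each camera call takes 0.05 s, during which the arm holds its last target. There are 200 camera calls.

## Working session

There is one attempt and no reset: what is moved stays moved. The work goes in short steps, Python scripts to look and compute and a tool call to move; the robot and the scene stay as the last step left them, time stands still between calls to the robot, and variables do not carry over. Pictures are saved under pics/ and viewed, about 8 in all and at most 12, crops included, and the job is handed in when it is done.

Besides the shell and the picture viewer there is one more tool, called after ">>>" as a command line: name --pt "numbers of a row" for each row, then --argument value for the rest. drive_tool: Moves the arm, as the interface text tells. Shift numbers are shares of 0.12 m and turn numbers shares of 2 rad, none past 1 either way. Its arguments: {"type":"object","properties":{"series":{"type":"array","items":{"type":"array","items":{"type":"number","minimum":-1,"maximum":1}}},"fingers":{"type":"number"}},"required":["series"]}

```bash
mkdir -p pics; cat > h.py <<'E'
import numpy as np, cv2
from station import telemetry, capture, order, r
def grab(n,fn=None):
    s=telemetry.sense(); c=capture(n)
    if n=="wrist":
        T=np.eye(4);T[:3,:3]=np.array(s["ee_rot"]);T[:3,3]=s["tcp_pos"]
        M=T@np.array(c["mount"]);c["R"],c["e"]=M[:3,:3],M[:3,3]
    else: c["R"],c["e"]=np.array(c["attitude"]),np.array(c["eye"])
    if fn: cv2.imwrite(fn,c["color"])
    return c
def ray(c,uv):
    K=np.array([[c["fx"],0,c["cx"]],[0,c["fy"],c["cy"]],[0,0,1.]])
    p=cv2.undistortPoints(np.array(uv,float).reshape(-1,1,2),K,np.array([c["k1"],0,0,0.])).reshape(-1,2)
    return np.c_[p[:,0],-p[:,1],-np.ones(len(p))]@c["R"].T
def onz(c,uv,z):
    d=ray(c,uv); return c["e"]+d*((z-c["e"][2])/d[:,2])[:,None]
E
python3 - <<'E'
from h import *
ims=[]
for n in("scene","side","wrist"):
    c=grab(n);ims.append(c["color"]);print(n,c["e"].round(3),(-c["R"][:,2]).round(2),c["fx"],c["k1"])
s=telemetry.sense();print(s["time_s"],np.array(s["ee_rot"]).round(3),s["gripper_width"])
cv2.imwrite("pics/a.png",ims[0]);cv2.imwrite("pics/b.png",np.hstack(ims[1:])[:, :]);
cv2.imwrite("pics/b.png",cv2.resize(np.hstack(ims[1:]),(800,300)))
E
```

```text
scene [ 0.093 -0.478  0.961] [ 0.35  0.51 -0.78] 459.91866824067984 -0.04324962761149202
side [0.222 1.022 0.787] [ 0.23 -0.75 -0.62] 464.1453672217341 -0.001268982497672534
wrist [0.271 0.567 0.383] [-0.25  0.09 -0.96] 343.2788823019003 -0.030035058236503032
0.15 [[ 0.946 -0.324 -0.   ]
 [-0.324 -0.946 -0.002]
 [ 0.     0.002 -1.   ]] 0.9969145494649416
```

View pics/a.png

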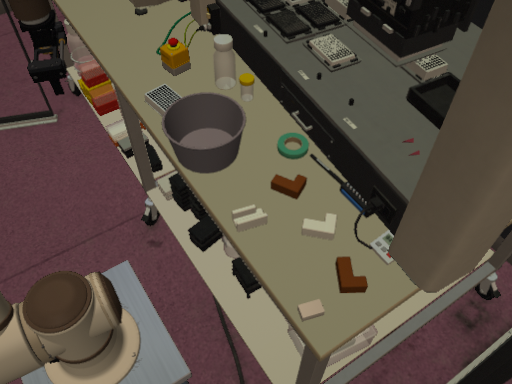

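View pics/b.png

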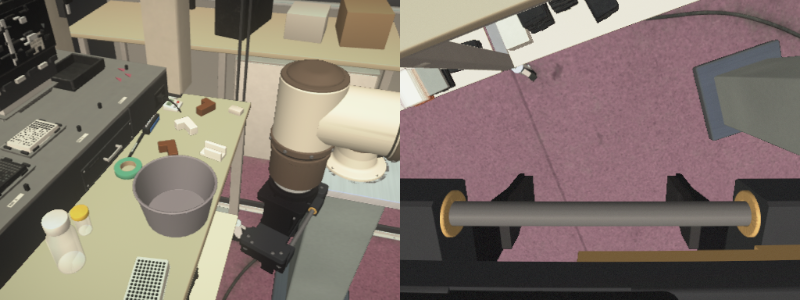

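Candidates in the scene picture: the channel, off-white, at (250,217). The L could be the off-white one at (320,227), or the brown look-alikes at (289,185) and (350,275), which I leave alone. The cream card box is at (311,310) and the bin at (205,130). I'll take the white L, and check it in one close crop.

```bash
python3 - <<'E'
from h import *
c=grab("scene");im=c["color"];o=(220,170)
x=im[170:330,220:380];cv2.imwrite("pics/c.png",cv2.resize(x,None,fx=3.7,fy=3.7,interpolation=cv2.INTER_CUBIC))
for p in[(250,217),(320,227),(311,310),(280,250),(238,212)]:print(p,im[p[1],p[0]])
print(onz(c,[(250,217),(320,227),(311,310),(204,120)],.02).round(3))
d=grab("side");cv2.imwrite("pics/d.png",cv2.resize(d["color"][85:185,130:330],None,fx=4,fy=4,interpolation=cv2.INTER_CUBIC))
E
```

```text
(250, 217) [142 168 172]
(320, 227) [145 174 176]
(311, 310) [124 150 168]
(280, 250) [ 95 124 129]
(238, 212) [112 134 145]
[[ 0.457  0.089  0.02 ]
 [ 0.585 -0.032  0.02 ]
 [ 0.432 -0.194  0.02 ]
 [ 0.536  0.463  0.02 ]]
```

View pics/c.png

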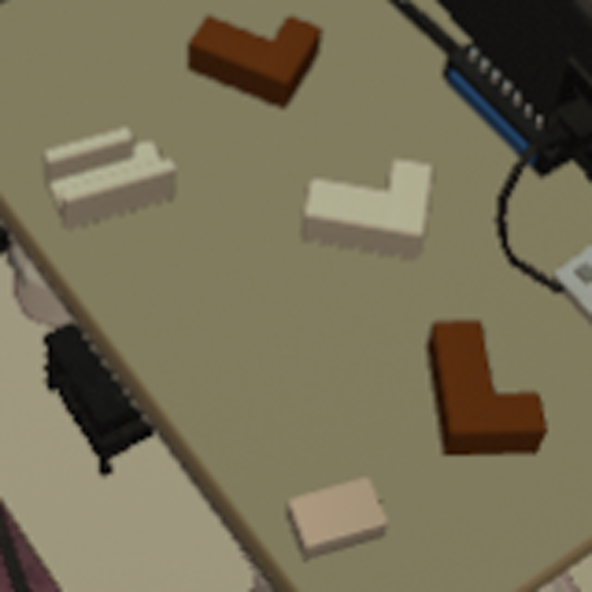

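View pics/d.png

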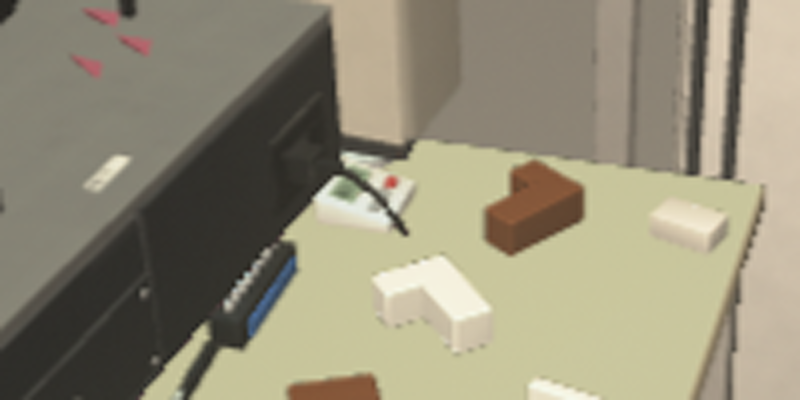

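```bash
python3 - <<'E'
from h import *
c=grab("scene")
f=lambda P,z:onz(c,(np.array(P)+.5)/3.7-.5+[220,170],z)
L=f([(312,178),(389,192),(394,160),(431,166),(423,237),(305,216)],.032);print(L.round(3))
print(np.linalg.norm(np.diff(L,axis=0,append=L[:1]),axis=1).round(3))
x=L[4]-L[5];x/=np.linalg.norm(x);print("L yaw",np.degrees(np.arctan2(x[1],x[0])))
y=np.array([-x[1],x[0],0]);print("leg pt",((L[0]+L[5])/2+.026*x).round(3), (L[5]+.026*x+.016*y).round(3))
C=f([(45,155),(128,130),(60,203),(176,170)],.036);print(C.round(3))
x=C[3]-C[2];print(np.linalg.norm(x),np.linalg.norm(C[0]-C[2]));x/=np.linalg.norm(x);y=np.array([-x[1],x[0],0])
print("C yaw",np.degrees(np.arctan2(x[1],x[0])),((C[2]+C[3])/2+.023*y).round(3))
# bin rim via side+scene ellipses
for n,(a,b) in{"scene":((0,60),(260,180)),}.items():
    print(onz(c,[(163,125),(245,118),(205,94),(204,137),(205,145)],.12).round(3))
B=f([(290,507),(371,478),(386,520),(308,545)],.02);print(B.round(3),B.mean(0))
E
```

```text
[[ 0.563  0.006  0.032]
 [ 0.599 -0.032  0.032]
 [ 0.619 -0.013  0.032]
 [ 0.636 -0.03   0.032]
 [ 0.595 -0.072  0.032]
 [ 0.541 -0.016  0.032]]
[0.052 0.027 0.025 0.058 0.078 0.031]
L yaw -45.645633764230396
leg pt [ 0.57  -0.024  0.032] [ 0.57  -0.024  0.032]
[[0.422 0.118 0.036]
 [0.48  0.105 0.036]
 [0.41  0.079 0.036]
 [0.489 0.059 0.036]]
0.08149761231421919 0.04071625722432227
C yaw -14.123651522021643 [0.455 0.091 0.036]
[[0.389 0.406 0.12 ]
 [0.586 0.31  0.12 ]
 [0.545 0.456 0.12 ]
 [0.458 0.307 0.12 ]
 [0.445 0.28  0.12 ]]
[[ 0.413 -0.172  0.02 ]
 [ 0.465 -0.184  0.02 ]
 [ 0.456 -0.21   0.02 ]
 [ 0.408 -0.197  0.02 ]] [ 0.43535557 -0.19048277  0.02      ]
```

The L's sides measure 78/31/27/25 mm and the channel 81 × 41 mm, which agrees with the sizes given. The bin rim measures 219 mm across. Next I move above the channel.

>>> drive_tool --pt "0.5 0.5 0 0" --pt "1 1 0 0" --pt "1 1 0 0" --pt "1 1 0 0" --fingers 87

```text
time_s: 0.8
tcp_pos: [0.2779, 0.4364, 0.2928]
ee_rot: [[0.945, -0.327, -0.0], [-0.327, -0.945, 0.0], [-0.0, -0.0, -1.0]]
wrist_force: [0.1, -0.3, 0.2]
gripper_width: 0.997
```

>>> drive_tool --pt "0.5 0.5 0 0" --pt "1 1 0 0" --pt "1 1 0 0" --pt "1 1 0 0"

```text
time_s: 1.3
tcp_pos: [0.3524, 0.2852, 0.2925]
ee_rot: [[0.945, -0.327, 0.0], [-0.327, -0.945, 0.0], [0.0, -0.001, -1.0]]
wrist_force: [0.0, 0.6, -0.3]
gripper_width: 0.997
```

>>> drive_tool --pt "0.4 0.4 0 0" --pt "0.8 0.8 0 -0.04" --pt "0.8 0.8 0 -0.04" --pt "0.8 0.8 0 -0.04"

```text
time_s: 1.8
tcp_pos: [0.4119, 0.1653, 0.2923]
ee_rot: [[0.969, -0.248, 0.0], [-0.248, -0.969, 0.0], [0.0, -0.0, -1.0]]
wrist_force: [1.0, 0.0, 0.5]
gripper_width: 1.002
```

```bash
cat >> h.py <<'E'
def goto(p,yaw):
    s=telemetry.sense();R=np.array(s["ee_rot"]);t=np.array(s["tcp_pos"])
    cy=np.degrees(np.arctan2(R[1,0],R[0,0]))
    print("t",s["time_s"],"tcp",t.round(3),"yaw",cy.round(1),"w",s["gripper_width"],"F",np.round(s["wrist_force"],1))
    print("shift",(R.T@(np.array(p)-t)/.12).round(3),"turn",np.radians(cy-yaw).round(3)/2)
E
python3 - <<'E'
from h import *
goto([.455,.091,.2],-14.1)
c=grab("wrist","pics/e.png")
E
```

```text
t 1.8 tcp [0.412 0.165 0.292] yaw -14.4 w 1.0018940031579968 F [1.  0.  0.5]
shift [0.501 0.511 0.769] turn -0.0025
```

View pics/e.png

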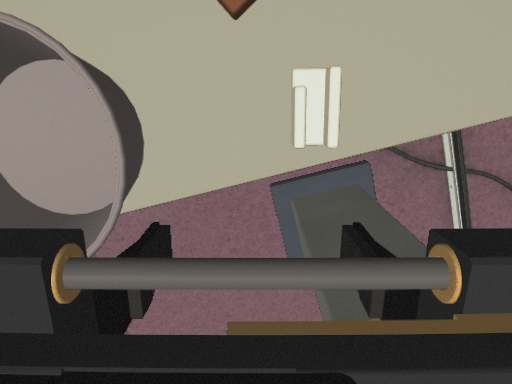

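The wrist view shows the channel: right wall at (330–340, 67–147), the shorter left wall with its outer side at (294, 87–147), and the bin rim at the left. I measure the channel again from this view.

```bash
python3 - <<'E'
from h import *
c=grab("wrist")
P=onz(c,[(341,67),(339,147.5),(294,147.5),(294.5,87)],.036);print(P.round(3))
x=P[0]-P[1];l=np.linalg.norm(x);x/=l;y=np.array([-x[1],x[0],0])
print(l,np.linalg.norm(P[1]-P[2]),np.degrees(np.arctan2(x[1],x[0])))
m=(P[0]+P[2])/2;print(m.round(3)); goto([m[0],m[1],.075],np.degrees(np.arctan2(x[1],x[0])))
# bin rim outer arc
im=c["color"]
print(onz(c,[(0,16),(50,42),(100,100),(122,160),(120,210)],.12).round(3))
E
```

```text
[[0.487 0.062 0.036]
 [0.411 0.079 0.036]
 [0.422 0.123 0.036]
 [0.48  0.11  0.036]]
0.07792262610798822 0.04592187271382412 -12.190337985821285
[0.454 0.093 0.036]
t 1.9 tcp [0.411 0.166 0.292] yaw -14.2 w 1.001810080092563 F [-0.8  0.2  0.7]
shift [0.497 0.506 1.81 ] turn -0.018
[[0.581 0.312 0.12 ]
 [0.555 0.283 0.12 ]
 [0.507 0.262 0.12 ]
 [0.46  0.262 0.12 ]
 [0.422 0.278 0.12 ]]
```

>>> drive_tool --pt "0.25 0.25 0.4 -0.01" --pt "0.497 0.506 0.8 -0.01" --pt "0.497 0.506 1 -0.01" --pt "0.497 0.506 1 -0.01"

```text
time_s: 2.4
tcp_pos: [0.4533, 0.0915, 0.1704]
ee_rot: [[0.974, -0.227, -0.005], [-0.227, -0.974, -0.003], [-0.004, 0.004, -1.0]]
wrist_force: [-0.4, -0.3, 0.6]
gripper_width: 0.996
```

>>> drive_tool --pt "0 0 0.3 0" --pt "0 0 0.6 0" --pt "0 0 0.81 0" --pt "0 0 0.81 0" --pt "0 0 0.81 0"

```text
time_s: 3.02
tcp_pos: [0.4554, 0.0925, 0.0767]
ee_rot: [[0.974, -0.226, 0.003], [-0.226, -0.974, 0.002], [0.003, -0.002, -1.0]]
wrist_force: [-0.2, 0.2, 0.7]
gripper_width: 0.995
```

```bash
python3 - <<'E'
from h import *
goto([.454,.093,.075],-13)
E
```

```text
t 3.025 tcp [0.455 0.092 0.077] yaw -13.0 w 0.9950981313661508 F [-0.2  0.2  0.7]
shift [-0.012 -0.001  0.014] turn -0.0005
```

>>> drive_tool --pt "0 0 0.01 0" --pt "0 0 0.01 0" --pt "0 0 0.01 0" --pt "0 0 0.01 0" --pt "0 0 0.01 0" --pt "0 0 0.01 0" --pt "0 0 0.01 0" --pt "0 0 0.01 0" --fingers 0

```text
time_s: 4.03
tcp_pos: [0.4542, 0.091, 0.0739]
ee_rot: [[0.974, -0.228, -0.0], [-0.228, -0.974, -0.0], [-0.0, 0.0, -1.0]]
wrist_force: [-0.5, -0.7, 0.8]
gripper_width: 0.523
```

>>> drive_tool --pt "0 0 -0.3 0" --pt "0 0 -0.6 0" --pt "0 0 -1 0" --pt "0 0 -1 0" --pt "0 0 -1 0"

```text
time_s: 4.65
tcp_pos: [0.4536, 0.0909, 0.1934]
ee_rot: [[0.974, -0.228, -0.001], [-0.228, -0.974, 0.0], [-0.001, 0.0, -1.0]]
wrist_force: [-0.8, 1.1, -1.2]
gripper_width: 0.521
```

```bash
python3 - <<'E'
from h import *
goto([.485,.366,.26],-13)
E
```

```text
t 4.65 tcp [0.454 0.091 0.193] yaw -13.2 w 0.5205148492323285 F [-0.8  1.1 -1.2]
shift [-0.269 -2.292 -0.555] turn -0.0015
```

>>> drive_tool --pt "0 -0.1 -0.4 0" --pt "-0.1 -0.5 -0.4 0" --pt "-0.2 -1 -0.4 0" --pt "-0.26 -1 -0.4 0" --pt "-0.26 -1 -0.4 0"

```text
time_s: 5.28
tcp_pos: [0.4501, 0.2146, 0.2401]
ee_rot: [[0.974, -0.227, -0.003], [-0.227, -0.974, -0.003], [-0.003, 0.003, -1.0]]
wrist_force: [-0.0, -0.0, -0.6]
gripper_width: 0.529
```

>>> drive_tool --pt "0 -0.4 0 0" --pt "0 -0.8 0 0" --pt "0 -1 0 0" --pt "0 -1 0 0" --pt "0 -1 0 0"

```text
time_s: 5.9
tcp_pos: [0.4783, 0.3302, 0.2411]
ee_rot: [[0.973, -0.229, -0.002], [-0.229, -0.973, -0.002], [-0.001, 0.002, -1.0]]
wrist_force: [-0.2, 0.9, -0.2]
gripper_width: 0.524
```

```bash
python3 - <<'E'
from h import *
goto([.48,.336,.14],-13)
c=grab("wrist","pics/f.png")
E
```

```text
t 5.9 tcp [0.478 0.33  0.241] yaw -13.2 w 0.5242162910616894 F [-0.2  0.9 -0.2]
shift [ 0.004 -0.052  0.843] turn -0.002
```

View pics/f.png

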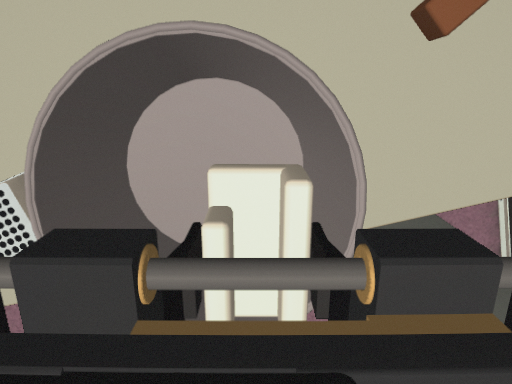

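The channel is held firmly and hangs over the bin. The outer rim runs from (27,190) to (365,190), with its top at (190,22).

```bash
python3 - <<'E'
from h import *
c=grab("wrist")
P=onz(c,[(27,175),(50,100),(110,43),(190,22),(260,37),(330,95),(363,160),(365,190)],.12)[:,:2]
A=np.c_[2*P,np.ones(len(P))];s=np.linalg.lstsq(A,(P**2).sum(1),rcond=None)[0]
print(s[:2],np.sqrt(s[2]+s[:2]@s[:2]))
E
```

```text
[0.48896755 0.36744851] 0.11039511490078374
```

>>> drive_tool --pt "0.08 -0.05 0.3 0" --pt "0.08 -0.05 0.6 0" --pt "0.08 -0.05 0.84 0" --pt "0.08 -0.05 0.84 0" --pt "0.08 -0.05 0.84 0"

```text
time_s: 6.62
tcp_pos: [0.4899, 0.3356, 0.1425]
ee_rot: [[0.974, -0.228, 0.002], [-0.228, -0.974, 0.001], [0.001, -0.002, -1.0]]
wrist_force: [-0.2, 0.7, -0.4]
gripper_width: 0.523
```

>>> drive_tool --pt "0 0 0 0" --pt "0 0 0 0" --pt "0 0 0 0" --pt "0 0 0 0" --pt "0 0 0 0" --fingers 70

```text
time_s: 7.25
tcp_pos: [0.4892, 0.3355, 0.141]
ee_rot: [[0.974, -0.228, -0.0], [-0.228, -0.974, -0.0], [-0.0, 0.0, -1.0]]
wrist_force: [0.2, -0.4, 0.1]
gripper_width: 0.8
```

>>> drive_tool --pt "0 0 -0.4 0" --pt "0 0 -0.8 0" --pt "0 0 -1 0" --pt "0 0 -1 0"

```text
time_s: 7.75
tcp_pos: [0.4898, 0.3361, 0.2634]
ee_rot: [[0.974, -0.228, 0.004], [-0.228, -0.974, 0.004], [0.003, -0.004, -1.0]]
wrist_force: [-0.9, -1.0, -0.4]
gripper_width: 0.801
```

```bash
python3 - <<'E'
from h import *
goto([.52,.05,.26],-45.6)
c=grab("wrist","pics/g.png")
E
```

```text
t 7.75 tcp [0.49  0.336 0.263] yaw -13.2 w 0.8005048941730191 F [-0.9 -1.  -0.4]
shift [0.787 2.265 0.02 ] turn 0.283
```

View pics/g.png

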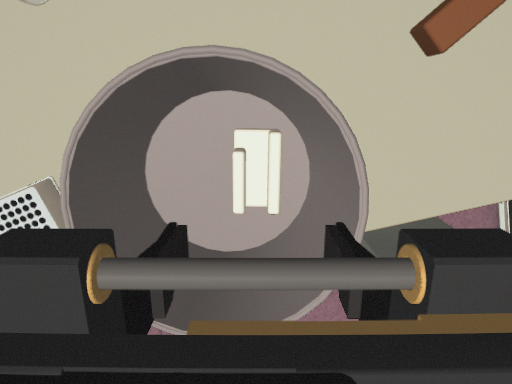

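The channel lies on the bin floor at (257,170). I go on to the L.

>>> drive_tool --pt "0.2 0.5 0 0" --pt "0.3 1 0 0" --pt "0.3 1 0 0" --pt "0.3 1 0 0" --fingers 87

```text
time_s: 8.3
tcp_pos: [0.4968, 0.2101, 0.2599]
ee_rot: [[0.974, -0.229, -0.002], [-0.229, -0.974, -0.001], [-0.001, 0.001, -1.0]]
wrist_force: [-0.4, 0.7, -0.0]
gripper_width: 0.995
```

>>> drive_tool --pt "0.3 0.5 0 0" --pt "0.32 1 0 0.1" --pt "0.32 1 0 0.2" --pt "0.32 1 0 0.283" --pt "0.32 1 0 0.283"

```text
time_s: 8.93
tcp_pos: [0.5072, 0.0857, 0.2603]
ee_rot: [[0.702, -0.712, -0.001], [-0.712, -0.702, -0.0], [-0.0, 0.001, -1.0]]
wrist_force: [-0.3, 0.4, -0.6]
gripper_width: 1.001
```

```bash
python3 - <<'E'
from h import *
goto([.57,-.024,.077],-45.6)
c=grab("wrist","pics/i.png")
E
```

```text
t 8.925 tcp [0.507 0.086 0.26 ] yaw -45.4 w 1.0010394463104157 F [-0.3  0.4 -0.6]
shift [1.019 0.268 1.527] turn 0.0015
```

View pics/i.png

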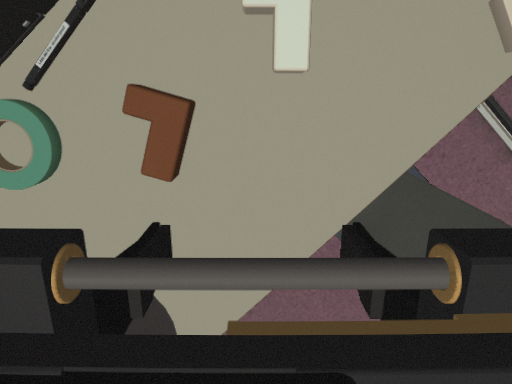

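The white L's long leg ends at (275–308, 71), and its inner corner is near (275,7). The brown one at (160,130) stays clear of the fingers.

```bash
python3 - <<'E'
from h import *
c=grab("wrist")
P=onz(c,[(274.5,70.5),(308.5,70.5),(311,2),(275,7)],.032);print(P.round(3),np.linalg.norm(P[0]-P[1]),np.linalg.norm(P[0]-P[3]))
x=P[2]-P[1];x/=np.linalg.norm(x);yaw=np.degrees(np.arctan2(x[1],x[0]));m=(P[0]+P[1])/2+.026*x;print(m.round(3),yaw)
goto([m[0],m[1],.076],yaw)
E
```

```text
[[ 0.561  0.007  0.032]
 [ 0.539 -0.014  0.032]
 [ 0.578 -0.053  0.032]
 [ 0.597 -0.029  0.032]] 0.030151559832339147 0.051554771385988324
[ 0.568 -0.022  0.032] -45.43033742179609
t 9.025 tcp [0.507 0.086 0.261] yaw -45.4 w 1.002964286073672 F [-0.5 -0.2 -1. ]
shift [0.994 0.266 1.537] turn 0.0005
```

>>> drive_tool --pt "0.4 0.1 0.2 0" --pt "0.8 0.26 0.5 0" --pt "1 0.26 0.7 0" --pt "1 0.26 0.7 0" --pt "1 0.26 0.7 0"

```text
time_s: 9.65
tcp_pos: [0.5689, -0.022, 0.1774]
ee_rot: [[0.701, -0.713, 0.0], [-0.713, -0.701, -0.0], [0.0, -0.0, -1.0]]
wrist_force: [-0.2, -0.4, 0.4]
gripper_width: 1.0
```

>>> drive_tool --pt "0 0 0.3 0" --pt "0 0 0.6 0" --pt "0 0 0.84 0" --pt "0 0 0.84 0" --pt "0 0 0.84 0"

```text
time_s: 10.28
tcp_pos: [0.5698, -0.0218, 0.0782]
ee_rot: [[0.701, -0.713, 0.003], [-0.713, -0.701, 0.0], [0.002, -0.003, -1.0]]
wrist_force: [0.7, 0.1, 0.7]
gripper_width: 0.998
```

>>> drive_tool --pt "0 0 0 0" --pt "0 0 0 0" --pt "0 0 0 0" --pt "0 0 0 0" --pt "0 0 0 0" --pt "0 0 0 0" --pt "0 0 0 0" --pt "0 0 0 0" --pt "0 0 0 0" --fingers 0

```text
time_s: 11.4
tcp_pos: [0.5686, -0.0227, 0.0762]
ee_rot: [[0.7, -0.714, -0.0], [-0.714, -0.7, -0.0], [-0.0, 0.0, -1.0]]
wrist_force: [0.3, 0.5, -0.1]
gripper_width: 0.365
```

>>> drive_tool --pt "0 0 -0.3 0" --pt "0 0 -0.6 0" --pt "0 0 -1 0" --pt "0 0 -1 0" --pt "0 0 -1 0"

```text
time_s: 12.02
tcp_pos: [0.5681, -0.0227, 0.1959]
ee_rot: [[0.699, -0.715, -0.001], [-0.715, -0.699, 0.0], [-0.001, 0.0, -1.0]]
wrist_force: [-0.8, -0.5, -1.5]
gripper_width: 0.367
```

```bash
python3 - <<'E'
from h import *
goto([.475,.38,.25],-13)
E
```

```text
t 12.025 tcp [ 0.568 -0.023  0.196] yaw -45.6 w 0.36711620247020654 F [-0.8 -0.5 -1.5]
shift [-2.942 -1.793 -0.449] turn -0.2845
```

>>> drive_tool --pt "-0.1 0 -0.4 0" --pt "-0.4 -0.3 -0.45 0" --pt "-0.8 -0.6 -0.45 0" --pt "-1 -0.6 -0.45 0" --pt "-1 -0.6 -0.45 0"

```text
time_s: 12.65
tcp_pos: [0.5348, 0.1144, 0.2486]
ee_rot: [[0.702, -0.713, -0.004], [-0.713, -0.702, -0.001], [-0.001, 0.004, -1.0]]
wrist_force: [-0.2, -0.0, -0.3]
gripper_width: 0.365
```

>>> drive_tool --pt "-0.4 -0.3 0 0" --pt "-0.8 -0.6 0 0" --pt "-1 -0.6 0 0" --pt "-1 -0.6 0 0"

```text
time_s: 13.15
tcp_pos: [0.5031, 0.2498, 0.2489]
ee_rot: [[0.701, -0.713, -0.002], [-0.713, -0.701, -0.002], [-0.0, 0.003, -1.0]]
wrist_force: [-0.7, -0.1, -0.7]
gripper_width: 0.366
```

>>> drive_tool --pt "-0.4 -0.3 0 -0.09" --pt "-0.8 -0.6 0 -0.18" --pt "-0.98 -0.6 0 -0.28" --pt "-0.98 -0.6 0 -0.28" --pt "-0.98 -0.6 0 -0.28"

```text
time_s: 13.78
tcp_pos: [0.4736, 0.3825, 0.2498]
ee_rot: [[0.972, -0.237, -0.0], [-0.237, -0.972, -0.001], [-0.0, 0.001, -1.0]]
wrist_force: [0.6, -0.3, -0.0]
gripper_width: 0.364
```

```bash
python3 - <<'E'
from h import *
goto([.475,.385,.14],-13)
c=grab("wrist","pics/j.png")
E
```

```text
t 13.775 tcp [0.474 0.382 0.25 ] yaw -13.7 w 0.3644045499884424 F [ 0.6 -0.3 -0. ]
shift [ 0.006 -0.024  0.915] turn -0.006
```

View pics/j.png

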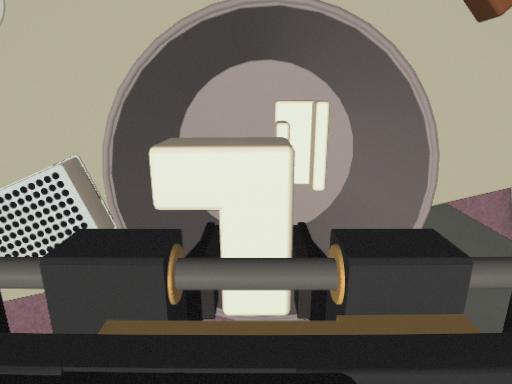

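The L is held and inside the rim outline, with the channel on the bin floor at (302,145). I lower and release it.

>>> drive_tool --pt "0 0 0.3 0" --pt "0 0 0.6 0" --pt "0 0 0.9 0" --pt "0 0 0.9 0" --pt "0 0 0.9 0"

```text
time_s: 14.45
tcp_pos: [0.474, 0.384, 0.1438]
ee_rot: [[0.972, -0.234, 0.002], [-0.234, -0.972, 0.001], [0.002, -0.002, -1.0]]
wrist_force: [-0.2, 0.0, -0.2]
gripper_width: 0.364
```

>>> drive_tool --pt "0 0 0 0" --pt "0 0 0 0" --pt "0 0 0 0" --pt "0 0 0 0" --pt "0 0 0 0" --fingers 65

```text
time_s: 15.08
tcp_pos: [0.4728, 0.3839, 0.1423]
ee_rot: [[0.972, -0.234, -0.0], [-0.234, -0.972, 0.0], [-0.0, -0.0, -1.0]]
wrist_force: [0.0, 0.1, -0.6]
gripper_width: 0.735
```

>>> drive_tool --pt "0 0 -0.4 0" --pt "0 0 -0.8 0" --pt "0 0 -1 0" --pt "0 0 -1 0" --pt "0 0 -1 0"

```text
time_s: 15.7
tcp_pos: [0.4722, 0.3834, 0.2609]
ee_rot: [[0.972, -0.234, -0.002], [-0.234, -0.972, -0.002], [-0.001, 0.002, -1.0]]
wrist_force: [-0.4, 0.3, -0.6]
gripper_width: 0.746
```

```bash
python3 - <<'E'
from h import *
goto([.475,.385,.14],-13)
ims=[grab(n)["color"] for n in("wrist","side")]
cv2.imwrite("pics/k.png",cv2.resize(np.hstack(ims),(800,300)))
c=grab("scene")
P=np.array([(290,507),(371,478),(386,520),(308,545)])
im=cv2.resize(c["color"][170:330,220:380],None,fx=3.7,fy=3.7,interpolation=cv2.INTER_CUBIC)
a=cv2.imread("pics/c.png");print("box region diff",cv2.absdiff(a,im)[450:580,270:400].mean(), "max",cv2.absdiff(a,im)[450:580,270:400].max())
E
```

```text
t 15.7 tcp [0.472 0.383 0.261] yaw -13.5 w 0.745803356393798 F [-0.4  0.3 -0.6]
shift [ 0.021 -0.02   1.007] turn -0.0045
box region diff 1.9477712031558185 max 4
```

View pics/k.png

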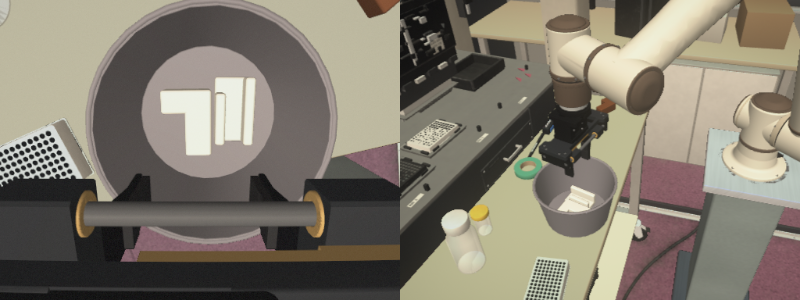

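Both chunks lie flat on the bin floor, the L at about (195,120) and the channel at (235,110). The bin is upright and the gripper is clear of it. The box area of the picture is unchanged, so I hand in.

```bash
python3 -c "
from h import *
print(order.finish_job())"
```

```text
the job is handed in; nothing more can be done
None
```

Both foam chunks are in the grey bin, and I handed the job in at about 16 s of the 51 s allowed. I gripped each piece across its specified width, lowered it below the rim and released it.

- **Foam:** the last wrist and side pictures show the channel and the L lying flat side by side on the bin floor. The bin is upright and the gripper is clear, about 70 mm above the rim.
- **Card box:** its area in the scene picture is the same before and after (largest difference 4 grey levels), so it did not move.
- **Brown look-alikes:** I left both alone.
- **Forces:** the wrist force stayed under about 2 N in every reading I took, which were only at the end of each move.
- **Checks:** none failed. The only differences were 1–2 mm and about 2° between the scene and wrist camera measurements.

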